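# Change over sauce canisters: lid the empty one, twist the wing cap off the full one

## Robot

A 6-joint arm with a two-finger parallel gripper is mounted at the origin on a cart in front of the work surface, level with it; the furniture and walls round the work are solid. World frame = base frame: x ahead of the robot, y to its left, z up, the work surface at z = 0. Lengths are in m, angles in rad, forces in N, time in s.
With the tool pointing down it reaches from about 0.325 to 0.875 m from the base axis. Payload 4.4 kg.
Tool frame: the origin (TCP) lies between the finger pads, 19 mm behind the fingertips; this is the grasp point; z points along the fingers, y is the line along which they close (so a half turn about z gives the same grasp; the last joint's range is limited). The gripper opens to 85 mm and grips with 20 to 120 N. Pads are 22 mm wide; open, the fingers measure 114 mm over their backs; the gripper's body (76 mm by 85 mm) begins 54 mm behind the grasp point. The pads swing forward as they close: fully open they stand 13 mm farther back than shut.
Start: joints at [-1.425, 0.207, 1.542, -0, 1.393, -0.15], TCP at [0.168, -0.55, 0.25] pointing down, gripper open.
Joint ranges: [-2.73, 2.73], [-0.86, 2.22], [0.23, 2.46], [-1.11, 4.25], [0.08, 2.63], [-2.82, 2.82]. Speed limits (rad/s): [2.79, 2.79, 3.14, 3.14, 3.14, 3.14].

## Interface

Orientations are given as a rotation vector (axis times angle).
In Python, from rig import * gives the robot as it stands. The module is installed in compiled form; this text tells all that it offers.
- The arm moves only by the tool carry_out, never from a script. Its argument "deltas" is a list of rows, each a list of 5 numbers: the finger opening in mm, from 0 to 85.4, then the shift along the tool's x, y, z in mm, then the turn about the tool's z in degrees. A call has exactly 5 rows; each row is the pose to reach, as a shift and turn from the pose commanded when the call began, along the tool's axes at that moment; what a row does not reach only later rows make up. A row lasts 1/12 s, in which the tool goes at most 41.7 mm and 7.16 degrees, less where a joint would pass 70% of its speed; a pose out of reach is approached as far as the arm can. A call with a gripper value outside its range is refused whole. The fingers move at their own pace and stop on an object; the grip force is fixed at half the most. Time passes only in rows, so rows that repeat a pose let the fingers close, or fill a call up. It gives the time, the measured TCP pose, the force, the opening and the grip force at its end, in the units of the state.
- read_state(): the state, without advancing time (a new reading comes with each control period).
- grab_frame(name): name is "scene" or "side" or "wrist"; returns a dict with "color" (420x560x3 uint8, blue, green, red), "fx", "fy", "cx", "cy" (pixels), "world_from_camera" (4x4, takes a point from camera to world coordinates); the wrist camera has in their place "T_tool_cam" (4x4, takes a point from camera to tool coordinates, whose origin is the TCP and whose axes are the flange's). Camera axes: x right, y up, looking along -z (the intrinsics and any distortion apply to the point x, -y, -z); pixel columns grow to the right and rows downward; lengths in m; the calibration is good to about 2 mm. A picture is of the moment at which its call begins: read the wrist's pose just before it. There is no depth.
- job_done(): hands the job in; it is judged then, once.
Trained networks look in a picture, given as the dict that the camera call returned (one of the last four; its "shot" number tells which), for a name from the list of things; names that differ only in an ending like _2 or _b are one class to them, and where a whole thing is asked for, a point or a joint stands for the part that bears it (a point fixed in the world has none). Each returns a list of dicts, best first, with "conf" (0 to 1); they miss things now and then, are a little off and sometimes report something else, mostly with a low value. They report only what shows in the picture. A call takes as long as a camera call. They do not tell look-alikes from the thing itself.
- trace(picture, target): "region" (420x560 bool, what is visible of it) and "box" ([left, top, right, bottom] in pixels, round what is visible of it).
The state is a dict: "t": time; "joints": joint angles; "qvel": joint speeds; "tau": joint torques, N m; "tool_pos": TCP position; "tool_rot": TCP orientation; "ft_force": force on the tool from outside, world axes, zero at the start; "ft_torque": the same for the moment, N m; "gripper_width": finger opening in m; "gripper_force": force on a finger pad.
Only numpy, scipy, OpenCV 4.12 (cv2) and the standard library are available. Lean on these libraries where they do the work, as an engineer would, in place of code of your own. Each camera call takes 0.05 s, during which the arm holds its last target. There are 200 camera calls.

## Task

Change over the two steel sauce canisters. First put the loose knobbed lid that fits onto the open canister, so that it sits flat in its mouth, and let go of it. Then twist the wing cap off the closed canister: its quick-turn thread may be right- or left-handed, so try loosening it one way and, if it stops short, the other, without forcing it. Lift it straight off and finish still holding it, upright and still, a few centimetres above its canister, clear of everything; leave all the other things where they stand.

Things in the scene. Friction and masses are not known exactly. Their poses are not given: they have to be found in the camera images.
- open_canister: Open, empty steel canister: upright tube of 68 mm outer and 60 mm inner diameter, on a square dark base plate (100 x 100 x 8 mm) that is fixed to the worktop. Its rim is 100 mm above the worktop. Origin: centre of the base plate's underside; z up.
- mouth (a point): Centre of the open canister's mouth, level with its rim (100 mm above the worktop).
- closed_canister: Closed steel canister of the same size (68 mm diameter) on the same fixed base plate, with the wing cap on top. Its flat shoulder is 100 mm above the worktop; the neck in the cap ends 20 mm above the shoulder. Origin: centre of the base plate's underside; z up. Swapped left and right with the open canister from start to start.
- seat (a point): Centre of the closed canister's flat shoulder, 100 mm above the worktop, on which the cap's lower edge rests.
- wing_cap: Loose steel cap (about 0.12 kg) on the closed canister: round skirt 54 mm wide, 24 mm high; on it an upright black wing (grip bar), 46 mm long along the cap's x, 14 mm thick along its y, from 24 to 50 mm above the cap's lower edge. Origin: centre of the lower edge; z up. Grip the wing across its 14 mm.
- large_lid: Loose lid for a 60 mm mouth: steel disc 68 mm wide, 5 mm thick; below it a plug 51 mm wide, 8 mm deep; on it a round black knob 22 mm wide, 13 to 40 mm above the plug's underside. About 0.12 kg. Stands on its plug, knob up. Origin: centre of the plug's underside; z up. Seated, the disc rests on the rim, origin 8 mm below it.
- small_lid: Loose lid of the same form but too small for the open canister (disc of 48 mm diameter, plug of 36 mm diameter; same heights and knob): it would fall in. To be left alone. Swapped with the large lid from start to start.
- salt_shaker: Bystander: salt shaker, 44 mm diameter, 90 mm tall, upright; origin at its underside.
- ramekin: Bystander: empty white ramekin, 71 mm diameter, 44 mm tall (does not shift); origin at its underside.
- squeeze_bottle: Bystander: white squeeze bottle with a black spout, 62 mm diameter, 213 mm tall; origin at its underside.
- label_roll: Bystander: roll of tape lying flat, 73 mm diameter, 25 mm tall (does not shift); origin at its underside.
- spare_mould: Bystander: steel ring mould, 73 mm diameter, 45 mm tall (does not shift); origin at its underside.
- wing (a point): On the wing cap's axis, 45 mm above its lower edge: TCP height to grip the wing. Two inner lugs lock the cap. Either way it first turns 6 to 13 degrees freely; then the wrong way meets a hard stop, the right way goes on with no resistance. 45 to 125 degrees from the start (aim for 60) it lifts straight off. It does not rise as it turns. The right way is drawn anew each start, unseen.
- pepper_mill: Bystander: dark wooden pepper mill, 58 mm diameter, 150 mm tall, upright; origin at its underside.
Things that resemble listed ones, but are neither listed nor needed, are in the scene too. Leave any blue or green look-alike of the wing_cap alone.

How it is judged:
On the way, in this order (a step that is already met when the one before it is completed fails the run):
1. the large lid sits flat in the open canister's mouth and has been let go (horizontal distance between large_lid and mouth below 0.007 m and z of large_lid in the frame of mouth between -0.011 and -0.006 m and angle between large_lid's own z axis and vertical below 0.06 rad and contact force between the fingers and large_lid below 0.2 N), for 0.3 s.
2. the wing cap is turned free and lifted off its neck in the fingers (z of wing_cap in the frame of seat above 0.025 m and contact force between the fingers and wing_cap above 1 N), for 0.2 s.
At the end, for the whole second after the job is handed in: Large lid in the open canister's mouth (7 mm of centre, origin 6-11 mm below rim, tilt < 0.06 rad), untouched; fingers hold the wing cap still, lower edge 25-200 mm above the shoulder, within 60 mm of the canister's axis, tilt < 0.3 rad, not touching the canister (all of step 2 and horizontal distance between large_lid and mouth below 0.007 m and z of large_lid in the frame of mouth between -0.011 and -0.006 m and angle between large_lid's own z axis and vertical below 0.06 rad and contact force between the arm and large_lid below 0.2 N and z of wing_cap in the frame of seat below 0.2 m and horizontal distance between wing_cap and seat below 0.06 m and angle between wing_cap's own z axis and vertical below 0.3 rad and linear speed of wing_cap below 0.03 m/s and contact force between wing_cap and closed_canister below 0.1 N); the arm keeps its last pose, push and grip.
It fails at once if a bystander or the small lid is moved more than 30 mm (distance of any of small_lid, salt_shaker, squeeze_bottle, pepper_mill from where it was at the start of the episode above 0.03 m).
It fails at once if the wing cap is forced: pressed on its canister with over 120 N (contact force between wing_cap and closed_canister above 120 N).
It also fails if it takes over 54 s, if anything falls off the work surface, if the arm or the gripper's body presses on something with over 40 N, if the wrist force passes 120 N, or if a joint passes its speed limit or range.

## Working session

There is one attempt and no reset: what is moved stays moved. The work goes in short steps, Python scripts to look and compute and a tool call to move; the robot and the scene stay as the last step left them, time stands still between calls to the robot, and variables do not carry over. Pictures are saved under pics/ and viewed, at most 10 in all, crops included, and the job is handed in when it is done.

Besides the shell and the picture viewer there is one more tool, called after ">>>" as name(argument=value, ...), one argument or row to a line, values as JSON. carry_out: Moves the arm, as the interface text tells. Its arguments: {"type":"object","properties":{"deltas":{"type":"array","items":{"type":"array","items":{"type":"number"}}}},"required":["deltas"]}

```bash
mkdir -p pics; cat > h.py <<'E'
from rig import *
import numpy as np, cv2
from scipy.spatial.transform import Rotation as R
def ray(f,u,v,z,T=None):
    T=f["world_from_camera"] if T is None else T
    T=np.array(T)
    d=T[:3,:3]@np.array([(u-f["cx"])/f["fx"],-(v-f["cy"])/f["fy"],-1.])
    return T[:3,3]+d*(z-T[2,3])/d[2]
def proj(f,p,T=None):
    T=np.array(f["world_from_camera"] if T is None else T)
    c=np.linalg.inv(T)@np.append(p,1); return np.array([f["cx"]+f["fx"]*c[0]/-c[2],f["cy"]-f["fy"]*c[1]/-c[2]])
def toolT(s):
    T=np.eye(4);T[:3,:3]=R.from_rotvec(s["tool_rot"]).as_matrix();T[:3,3]=s["tool_pos"];return T
E
python3 - <<'E'
from h import *
s=read_state();print(s["t"],s["tool_pos"],R.from_rotvec(s["tool_rot"]).as_matrix().round(3).tolist())
for n in ("scene","side"):
    f=grab_frame(n);cv2.imwrite(f"pics/{n}0.png",f["color"]);print(n,[k for k in f],np.array(f["world_from_camera"]).round(3).tolist(),f["fx"])
    for t in ("open_canister","closed_canister","wing_cap","large_lid","small_lid"):
        print(t,[(round(d["conf"],2),d["box"]) for d in trace(f,t)][:4])
E
```

```text
0.0 [ 0.16802981 -0.54914322  0.24880224] [[0.956, 0.292, -0.0], [0.292, -0.956, 0.002], [0.0, -0.002, -1.0]]
scene ['color', 'fx', 'fy', 'cx', 'cy', 'world_from_camera', 'shot'] [[-0.786, 0.375, -0.492, -0.042], [-0.618, -0.47, 0.63, 0.766], [0.005, 0.799, 0.601, 0.856], [0.0, 0.0, 0.0, 1.0]] 453.5304546741547
open_canister [(0.8, [212.1, 251.2, 264.4, 313.4]), (0.72, [297.4, 190.3, 335.2, 225.5]), (0.17, [115.9, 261.9, 148.3, 319.1])]
closed_canister [(0.6, [301.9, 188.8, 333.3, 225.1])]
wing_cap [(0.8, [293.7, 171.1, 313.6, 190.8]), (0.58, [309.6, 169.3, 330.9, 193.7]), (0.56, [334.3, 177.8, 349.3, 196.7])]
large_lid [(0.96, [278.8, 272.5, 306.0, 292.3])]
small_lid [(0.76, [316.9, 237.5, 332.6, 258.2]), (0.63, [280.9, 272.8, 308.1, 293.2]), (0.53, [116.0, 261.3, 151.1, 321.3])]
side ['color', 'fx', 'fy', 'cx', 'cy', 'world_from_camera', 'shot'] [[-0.988, 0.068, -0.14, 0.396], [-0.155, -0.543, 0.825, 0.986], [-0.02, 0.837, 0.547, 0.786], [0.0, 0.0, 0.0, 1.0]] 421.9301559109363
open_canister [(0.8, [265.8, 257.5, 311.0, 316.5]), (0.63, [317.6, 258.2, 341.6, 279.6])]
closed_canister [(0.69, [279.7, 187.1, 317.1, 222.7]), (0.29, [292.0, 171.9, 304.5, 191.8])]
wing_cap [(0.78, [289.3, 169.7, 304.7, 192.3]), (0.58, [261.7, 181.0, 275.1, 199.5])]
large_lid [(0.84, [315.9, 258.4, 338.8, 279.9])]
small_lid [(0.45, [324.1, 224.6, 340.9, 240.6])]
```

```bash
python3 - <<'E'
import cv2,numpy as np
a=cv2.imread("pics/scene0.png")[140:340,190:390];b=cv2.imread("pics/side0.png")[140:340,220:420]
cv2.imwrite("pics/c0.png",np.hstack([cv2.resize(x,(400,400),interpolation=3) for x in(a,b)]))
E
```

```text
(no output)
```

View pics/scene0.png

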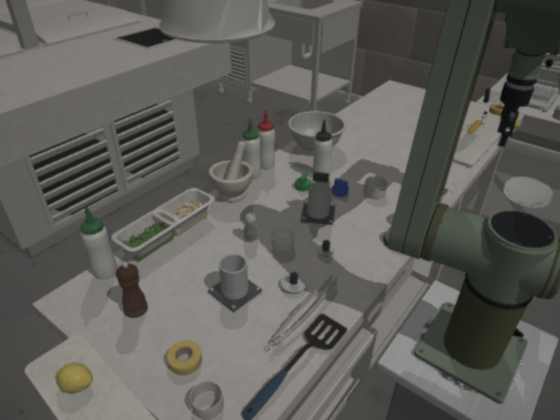

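View pics/c0.png

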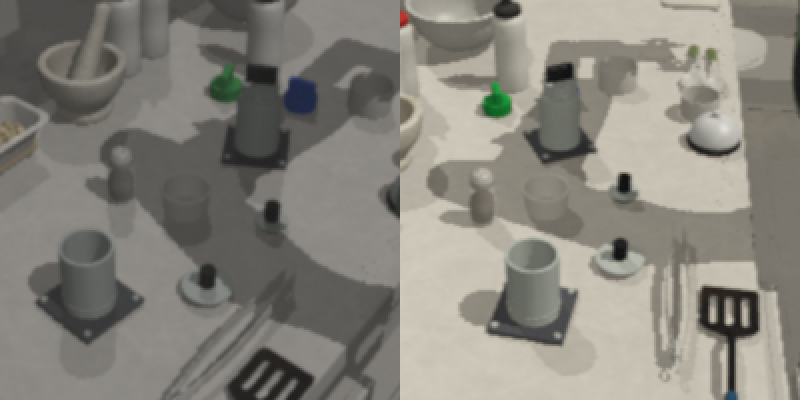

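The scene shows:
- Open canister at (233,280).
- Closed canister with the black wing cap at (318,195). The green cap (303,182) and blue cap (340,187) beside it are look-alikes, so I leave them.
- Large lid: the wider disc at (293,285). The narrower one at (326,250) is the small lid.
- The ramekin (283,242) and salt shaker (250,225) stand between the canisters.

I'll fit positions from the boxes in both views.

```bash
cat >> h.py <<'E'
from scipy.optimize import least_squares
M={"large_lid":[(.0255,0),(.034,.008),(.034,.013),(.011,.04)],"small_lid":[(.018,0),(.024,.008),(.024,.013),(.011,.04)],
"open_canister":[(.034,.008),(.034,.1),(-.05,0),(-.05,.008)],"closed_canister":[(.034,.008),(.034,.1)],
"salt_shaker":[(.022,0),(.022,.09)],"ramekin":[(.0355,0),(.0355,.044)],"squeeze_bottle":[(.031,0),(.031,.15),(.008,.213)],
"pepper_mill":[(.029,0),(.029,.1),(.02,.15)],"label_roll":[(.0365,0),(.0365,.025)],"spare_mould":[(.0365,0),(.0365,.045)]}
A=np.linspace(0,2*np.pi,40)
def pts(n): return np.vstack([np.c_[r*np.cos(A),r*np.sin(A),0*A+z] for r,z in M[n] if r>0])
def fit(n,obs,x0,z0=0):  # obs: (frame,T,box)
    def res(x):
        o=[]
        for f,T,b in obs:
            q=np.array([proj(f,p+[x[0],x[1],z0],T) for p in pts(n)])
            o+=list(np.r_[q.min(0),q.max(0)]-b)
        return o
    r=least_squares(res,x0,loss="soft_l1");return r.x,np.round(res(r.x),1)
E
python3 - <<'E'
from h import *
F={n:grab_frame(n) for n in("scene","side")}
for n in M:
    D={k:trace(F[k],n) for k in F}
    for k in F:
        for d in D[k][:2]:
            b=d["box"];print(n,k,round(d["conf"],2),np.round(b), "fit",*fit(n,[(F[k],None,b)],ray(F[k],(b[0]+b[2])/2,(b[1]+b[3])/2,.03)[:2]))
E
```

```text
large_lid scene 0.69 [283. 272. 312. 293.] fit [0.41454172 0.0857361 ] [ 1.3 -0.4 -1.3  0.5]
large_lid side 0.54 [315. 260. 342. 276.] fit [0.42899113 0.08833651] [ 1.3 -2.1 -1.3  2.1]
small_lid scene 0.55 [313. 238. 332. 259.] fit [ 0.43386612 -0.05988465] [ 0.8  1.9 -0.8 -1.4]
small_lid scene 0.17 [312. 119. 333. 171.] fit [ 0.69026504 -0.44802975] [ 3.5 36.5 -3.4 -2.2]
small_lid side 0.62 [325. 224. 339. 243.] fit [ 0.4297614  -0.07006706] [-0.9  1.8  0.9 -1.7]
small_lid side 0.51 [282. 186. 318. 221.] fit [ 0.53631539 -0.18254761] [13.4 18.1 -8.6 -2. ]
open_canister scene 0.65 [208. 251. 262. 314.] fit [0.51383532 0.24116838] [  2.8  13.8 -20.   -1.4]
open_canister side 0.3 [324. 223. 340. 241.] fit [ 0.43673644 -0.07114686] [ -5.6 -18.9   2.7   1.3]
closed_canister scene 0.67 [312. 120. 332. 172.] fit [ 0.6946138  -0.44240095] [-0.9 17.5  0.9 -2.7]
closed_canister scene 0.66 [300. 185. 333. 227.] fit [ 0.52717386 -0.16855476] [ 5.8  2.8 -2.9 -1.2]
closed_canister side 0.7 [280. 187. 319. 221.] fit [ 0.54062975 -0.1688857 ] [10.1 -0.6 -8.3  0.6]
salt_shaker scene 0.81 [243. 214. 
[... 782 characters left out ...]
929 0.39627859] [-1.4 -4.3  2.   1.4]
pepper_mill side 0.97 [188. 301. 222. 361.] fit [0.68015024 0.39602474] [ 0.8 -3.4 -1.   2.1]
label_roll scene 0.86 [169. 339. 204. 376.] fit [0.47298001 0.41458757] [-0.1  0.5  0.1 -0.4]
label_roll side 0.97 [276. 351. 314. 386.] fit [0.47806853 0.42056257] [ 1.5 -0.8 -1.5  0.8]
label_roll side 0.73 [326. 222. 339. 242.] fit [ 0.43348023 -0.08490369] [-6.3  0.3  4.3 -0.3]
spare_mould scene 0.74 [362. 175. 386. 199.] fit [ 0.46720704 -0.41273001] [-0.5 -0.   0.4 -0. ]
spare_mould scene 0.51 [118. 262. 150. 320.] fit [0.687152   0.38468304] [-0.8 19.9  0.8 -2.8]
spare_mould side 0.9 [320. 167. 338. 188.] fit [ 0.46360206 -0.41938483] [-1.1  0.6  1.  -0.6]
```

>>> carry_out(
  deltas=[
    [80,25,-31,0,0],
    [80,50,-62,0,0],
    [80,75,-93,0,0],
    [80,100,-125,0,0],
    [80,125,-156,0,0],
  ],
)

```text
t: 2.12
tool_pos: [0.2423, -0.3623, 0.2499]
tool_rot: [-3.107, -0.463, -0.0]
ft_force: [0.4, -0.3, 0.2]
gripper_width: 0.0798
gripper_force: 0.0
```

>>> carry_out(
  deltas=[
    [80,25,-31,0,0],
    [80,50,-62,0,0],
    [80,75,-93,0,0],
    [80,100,-125,0,0],
    [80,125,-156,0,0],
  ],
)

```text
t: 2.53
tool_pos: [0.3162, -0.1766, 0.2503]
tool_rot: [3.106, 0.463, 0.001]
ft_force: [1.2, -0.2, -0.7]
gripper_width: 0.08
gripper_force: 0.0
```

>>> carry_out(
  deltas=[
    [80,25,-31,0,0],
    [80,50,-62,0,0],
    [80,75,-93,0,0],
    [80,100,-125,0,0],
    [80,125,-156,0,0],
  ],
)

```text
t: 2.95
tool_pos: [0.3902, 0.0095, 0.2505]
tool_rot: [3.106, 0.465, 0.003]
ft_force: [1.5, 0.1, 0.1]
gripper_width: 0.08
gripper_force: 0.0
```

>>> carry_out(
  deltas=[
    [80,25,-31,0,0],
    [80,45,-55,0,0],
    [80,45,-55,0,0],
    [80,45,-55,0,0],
    [80,45,-55,0,0],
  ],
)

```text
t: 3.37
tool_pos: [0.4165, 0.0729, 0.2498]
tool_rot: [3.106, 0.465, -0.001]
ft_force: [0.1, -0.3, -0.4]
gripper_width: 0.0796
gripper_force: 0.0
```

```bash
python3 - <<'E'
from h import *
s=read_state();print(s["t"],s["tool_pos"],toolT(s)[:3,:3].round(3).tolist(),s["joints"])
f=grab_frame("wrist");cv2.imwrite("pics/w1.png",f["color"]);C=np.array(f["T_tool_cam"]);print(C.round(3).tolist(),f["fx"])
T=toolT(s)@C
for n in("large_lid","open_canister"):
  for d in trace(f,n)[:2]:
    b=d["box"];print(n,round(d["conf"],2),np.round(b),fit(n,[(f,T,b)],[.42,.09] if n[0]=="l" else [.51,.23]))
E
```

```text
3.3667 [0.41652859 0.07286634 0.2498407 ] [[0.956, 0.293, -0.001], [0.293, -0.956, -0.001], [-0.001, 0.0, -1.0]] [-3.16844074e-02 -1.29279749e-01  1.89008015e+00 -5.99284388e-04
  1.38135459e+00  1.24180986e+00]
[[0.0, 0.945, 0.328, 0.084], [1.0, -0.0, -0.0, -0.0], [-0.0, 0.328, -0.945, -0.124], [0.0, 0.0, 0.0, 1.0]] 299.02199091581343
large_lid 0.59 [356.  50. 436. 122.] (array([ 0.55193897, -0.02989016]), array([12.3,  1.3, -4.5, -5.5]))
large_lid 0.56 [240. 130. 294. 188.] (array([0.42708301, 0.08992462]), array([-0.6,  1.1,  0.6, -1.3]))
open_canister 0.95 [129.   2. 257. 102.] (array([0.50777583, 0.1918394 ]), array([  1.1,   0.7, -27.2,  -6.5]))
open_canister 0.19 [485.  86. 560. 181.] (array([ 0.53678289, -0.11778558]), array([-52.9,   2.7,   1.1, -14.1]))
```

View pics/w1.png

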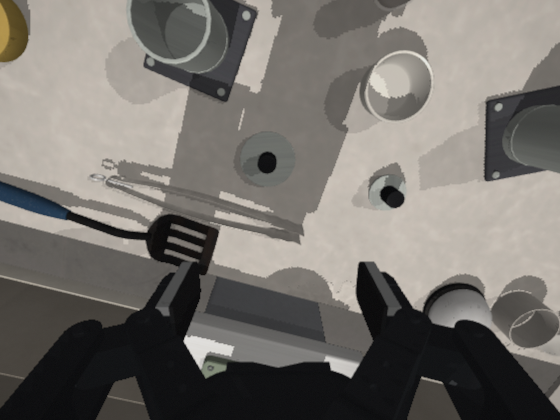

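The wrist view shows the large lid at (266,158) with its knob top at (267,162), the open canister's mouth at about (170,25), the small lid at (388,190) and the ramekin at (398,85).

```bash
python3 - <<'E'
from h import *
s=read_state();f=grab_frame("wrist");T=toolT(s)@np.array(f["T_tool_cam"])
g=cv2.cvtColor(f["color"],6)
m=(g[140:185,245:292]<35).astype(np.uint8);k,l,st,ce=cv2.connectedComponentsWithStats(m);i=1+st[1:,4].argmax();print(st[i],ce[i]+[245,140])
u=ce[i]+[245,140];print("knob mid",ray(f,*u,.03),"at .04",ray(f,*u,.04))
print("disc",ray(f,266,158,.013))
for n in("large_lid",):
  for d in trace(f,n)[:3]: print(d["conf"],d["box"])
p=ray(f,*u,.033)-s["tool_pos"];print("delta tool mm",toolT(s)[:3,:3].T@p*1000)
E
```

```text
[ 12  12  18  21 299] [265.86287625 162.14715719]Traceback (most recent call last):
  File "<stdin>", line 5, in <module>
  File "h.py", line 5, in ray
    T=f["world_from_camera"] if T is None else T
      ~^^^^^^^^^^^^^^^^^^^^^
KeyError: 'world_from_camera'
```

```bash
python3 - <<'E'
from h import *
s=read_state();f=grab_frame("wrist");T=toolT(s)@np.array(f["T_tool_cam"])
u=(265.9,162.1)
print("knob mid",ray(f,*u,.03,T),"at .04",ray(f,*u,.04,T),"disc",ray(f,266,158,.013,T))
for n in("large_lid",):
  for d in trace(f,n)[:3]: print(d["conf"],d["box"])
p=ray(f,*u,.033,T)-s["tool_pos"];print("delta tool mm",toolT(s)[:3,:3].T@p*1000)
E
```

```text
knob mid [0.42753394 0.08965458 0.03      ] at .04 [0.42954598 0.089848   0.04      ] disc [0.42897738 0.09060636 0.013     ]
0.82 [238.2, 128.4, 290.5, 186.3]
delta tool mm [ 16.16443805 -13.70443522 216.99546876]
```

>>> carry_out(
  deltas=[
    [80,8,-7,40,0],
    [80,17,-14,80,0],
    [80,17,-14,110,0],
    [80,17,-14,110,0],
    [80,17,-14,110,0],
  ],
)

```text
t: 4.08
tool_pos: [0.4274, 0.091, 0.1388]
tool_rot: [-3.107, -0.463, 0.007]
ft_force: [0.8, -0.7, 0.6]
gripper_width: 0.08
gripper_force: 0.0
```

```bash
python3 - <<'E'
from h import *
s=read_state();f=grab_frame("wrist");T=toolT(s)@np.array(f["T_tool_cam"])
cv2.imwrite("pics/w2.png",f["color"]);P=toolT(s)
print(s["tool_pos"],proj(f,[.4285,.09,.04],T))
for n in("large_lid",):
  for d in trace(f,n)[:3]: 
    b=d["box"];print(d["conf"],b,fit(n,[(f,T,b)],[.428,.09]))
E
```

```text
[0.42742515 0.09098585 0.13877669] [279.53276696 209.93200381]
0.66 [241.1, 160.1, 318.5, 237.4] (array([0.42737641, 0.08928894]), array([ 0.2,  1.1, -0.2, -1.9]))
```

View pics/w2.png

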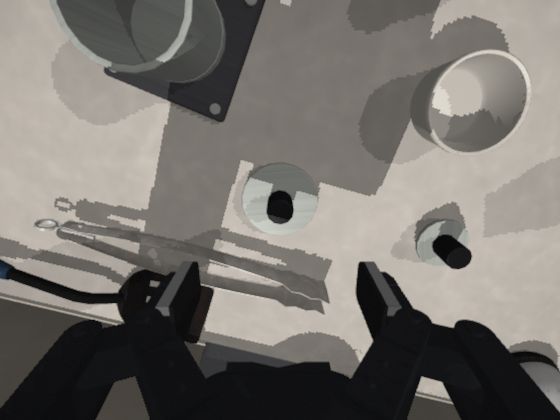

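The lid is at (281,200) with its knob top at (281,211), matching the prediction. The tongs pass clear of where the fingers come down, so I descend and grip.

>>> carry_out(
  deltas=[
    [70,0,2,35,0],
    [60,0,2,70,0],
    [60,0,2,95,0],
    [60,0,2,103,0],
    [60,0,2,103,0],
  ],
)

```text
t: 4.6
tool_pos: [0.4297, 0.0893, 0.0371]
tool_rot: [-3.107, -0.464, 0.001]
ft_force: [0.1, 0.1, 0.4]
gripper_width: 0.06
gripper_force: 0.0
```

>>> carry_out(
  deltas=[
    [0,0,0,0,0],
    [0,0,0,0,0],
    [0,0,0,0,0],
    [0,0,0,0,0],
    [0,0,0,0,0],
  ],
)

```text
t: 5.02
tool_pos: [0.4319, 0.0897, 0.0394]
tool_rot: [3.106, 0.465, 0.008]
ft_force: [-0.8, -0.7, 6.7]
gripper_width: 0.0199
gripper_force: 58.4
```

>>> carry_out(
  deltas=[
    [0,0,0,0,0],
    [0,0,0,-20,0],
    [0,0,0,-60,0],
    [0,0,0,-100,0],
    [0,0,0,-140,0],
  ],
)

```text
t: 5.43
tool_pos: [0.4291, 0.0896, 0.1792]
tool_rot: [3.107, 0.465, 0.001]
ft_force: [1.5, 0.6, -1.7]
gripper_width: 0.0197
gripper_force: 58.8
```

```bash
python3 - <<'E'
from h import *
s=read_state();f=grab_frame("wrist");T=toolT(s)@np.array(f["T_tool_cam"])
cv2.imwrite("pics/w3.png",f["color"]);P=toolT(s);print(s["tool_pos"],P[:3,:3].round(3).tolist(),s["gripper_width"],s["gripper_force"])
F={n:grab_frame(n) for n in("scene","side")}
for k in F: 
  for d in trace(F[k],"open_canister")[:2]:print(k,d["conf"],d["box"])
for d in trace(f,"open_canister"): print("w",d["conf"],d["box"])
E
```

```text
[0.42906152 0.08957909 0.17920875] [[0.956, 0.293, 0.0], [0.293, -0.956, 0.0], [0.0, 0.0, -1.0]] 0.0197103709228646 58.81002902984619
scene 0.97 [209.0, 252.0, 261.3, 315.2]
side 0.82 [261.7, 259.6, 310.3, 315.3]
w 0.82 [96.0, 0.0, 266.1, 122.2]
```

View pics/w3.png

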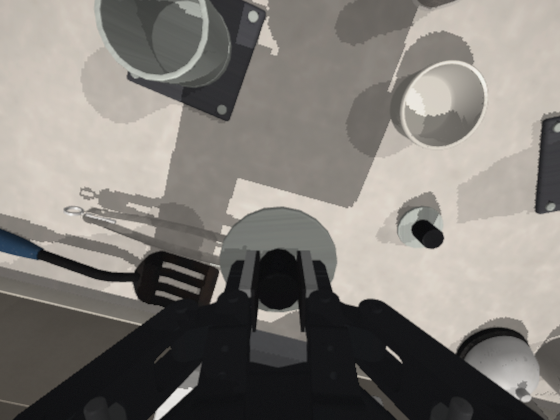

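The lid is held level at (279,260). The open canister's rim spans columns 95–209 with its bottom at row 82.

```bash
python3 - <<'E'
from h import *
s=read_state();f=grab_frame("wrist");P=toolT(s);T=P@np.array(f["T_tool_cam"])
for u in((95,20),(210,25),(158,82)):print(ray(f,*u,.1,T))
print("corners base",[ray(f,*u,.008,T).round(4) for u in((262,6),(228,121))])
zt=s["tool_pos"][2]-.0394+.013
for u in((221,258),(336,258),(278.5,207)):print("disc tool",P[:3,:3].T@(ray(f,*u,zt-.002,T)-s["tool_pos"])*1000)
for k,b in(("scene",[209,252,261.3,315.2]),("side",[261.7,259.6,310.3,315.3])):
  F=grab_frame(k);R0=np.array(b);print(k,fit("open_canister",[(F,None,R0)],[.5,.22]))
  # top rim centre from top edge of box
  def res(x):
    q=np.array([proj(F,[x[0]+.034*np.cos(a),x[1]+.034*np.sin(a),.1]) for a in A]);return [q[:,1].min()-b[1]]
E
```

```text
[0.51938462 0.22908107 0.1       ]
[0.5365495  0.16429338 0.1       ]
[0.49675681 0.18831434 0.1       ]
corners base [array([0.5758, 0.1486, 0.008 ]), array([0.4766, 0.1535, 0.008 ])]
disc tool [ -2.31607225 -32.76550285  28.42100527]
disc tool [-2.28761753 33.56343011 28.38682903]
disc tool [28.97254371  0.36826909 28.34857853]
scene (array([0.50900892, 0.24280527]), array([  2.8,  13.9, -18.6,  -1.5]))
side (array([0.517649 , 0.2317059]), array([13.4,  7.6, -7. , -1.3]))
```

>>> carry_out(
  deltas=[
    [0,20,-25,-15,0],
    [0,40,-50,-20,0],
    [0,60,-75,-20,0],
    [0,60,-75,-20,0],
    [0,60,-75,-20,0],
  ],
)

```text
t: 6.3
tool_pos: [0.4645, 0.1797, 0.1955]
tool_rot: [3.106, 0.469, -0.005]
ft_force: [0.0, -0.3, -0.6]
gripper_width: 0.0199
gripper_force: 59.1
```

```bash
python3 - <<'E'
from h import *
s=read_state();f=grab_frame("wrist");T=toolT(s)@np.array(f["T_tool_cam"])
cv2.imwrite("pics/w4.png",cv2.resize(f["color"][:340,100:460],(792,748))[:600]);print(s["tool_pos"],toolT(s)[:3,:3].round(3).tolist(),s["gripper_width"],s["joints"])
E
```

```text
[0.46447897 0.17967516 0.19553516] [[0.955, 0.295, -0.003], [0.295, -0.955, -0.001], [-0.003, 0.0, -1.0]] 0.019895652854433805 [ 1.95346211e-01  9.83865720e-02  1.78385064e+00 -3.54420452e-04
  1.26239436e+00  1.46672451e+00]
```

View pics/w4.png

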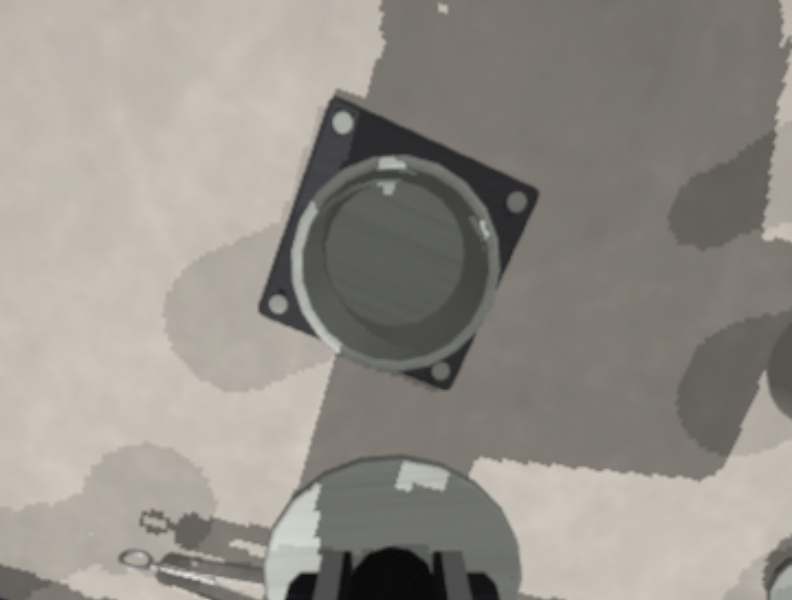

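The crop shows the mouth's outer rim spanning (232–327, 70–169) in full-frame pixels. The lid's disc spans columns 220–337 with its top at row 207.

```bash
python3 - <<'E'
from h import *
s=read_state();f=grab_frame("wrist");P=toolT(s);T=P@np.array(f["T_tool_cam"])
M["rim"]=[(.034,.1)]
x,r=fit("rim",[(f,T,np.array([232.3,70.5,327.3,168.6]))],[.528,.2]);print(x,r)
zs=s["tool_pos"][2]
best=least_squares(lambda p:(lambda q:[q[:,0].min()-220,q[:,0].max()-336.8,q[:,1].min()-207.3])(np.array([proj(f,P[:3,3]+P[:3,:3]@[p[0]+.034*np.cos(a),p[1]+.034*np.sin(a),p[2]],T) for a in np.linspace(0,6.283,120)])),[0,0,.028])
print("disc in tool",best.x*1000,best.fun)
lid=P[:3,3]+P[:3,:3]@best.x
for dz in(.0264,.03):
  b=least_squares(lambda p:(lambda q:[q[:,0].min()-220,q[:,0].max()-336.8,q[:,1].min()-207.3])(np.array([proj(f,P[:3,3]+P[:3,:3]@[p[0]+.034*np.cos(a),p[1]+.034*np.sin(a),dz],T) for a in np.linspace(0,6.283,120)])),[0,0]);print(dz,b.x*1000,b.fun)
  l=P[:3,3]+P[:3,:3]@np.r_[b.x,dz];print("shift tool",P[:3,:3].T@(np.r_[x,.1]-l)*1000)
E
```

```text
[0.5298264  0.19750342] [-0.4 -0.5  0.4  0.7]
disc in tool [-5.54893228  0.34764725 29.31615718] [-5.68434189e-13 -5.68434189e-14 -4.03588274e-12]
0.0264 [-4.57590432  0.340119  ] [-1.0522838   1.04900898  0.13691318]
shift tool [73.37861773  1.08707596 68.70987534]
0.03 [-5.77748629  0.3491614 ] [ 0.24101109 -0.24108903 -0.03071525]
shift tool [74.5801997   1.07803356 65.10987534]
```

>>> carry_out(
  deltas=[
    [0,35,1,0,0],
    [0,74,1,0,0],
    [0,74,1,20,0],
    [0,74,1,40,0],
    [0,74,1,40,0],
  ],
)

```text
t: 6.82
tool_pos: [0.5326, 0.1974, 0.1517]
tool_rot: [3.106, 0.462, -0.017]
ft_force: [-1.3, -0.3, -2.2]
gripper_width: 0.0196
gripper_force: 59.1
```

>>> carry_out(
  deltas=[
    [0,0,0,5,0],
    [0,0,0,10,0],
    [0,0,0,15,0],
    [0,0,0,18,0],
    [0,0,0,20,0],
  ],
)

```text
t: 7.23
tool_pos: [0.5361, 0.1994, 0.1373]
tool_rot: [-3.107, -0.464, -0.001]
ft_force: [-0.1, -0.0, -1.1]
gripper_width: 0.0194
gripper_force: 59.1
```

```bash
python3 - <<'E'
from h import *
s=read_state();f=grab_frame("wrist")
cv2.imwrite("pics/w5.png",cv2.resize(f["color"][100:380,120:440],(800,700))[:600]);print(s["tool_pos"],s["ft_force"],s["gripper_width"],s["joints"])
E
```

```text
[0.53612695 0.19941816 0.13730292] [-0.09684195 -0.00811223 -1.07833195] 0.019401914213246208 [ 2.04846249e-01  3.15817161e-01  1.65348985e+00 -3.05228931e-05
  1.17152348e+00  1.47891269e+00]
```

View pics/w5.png

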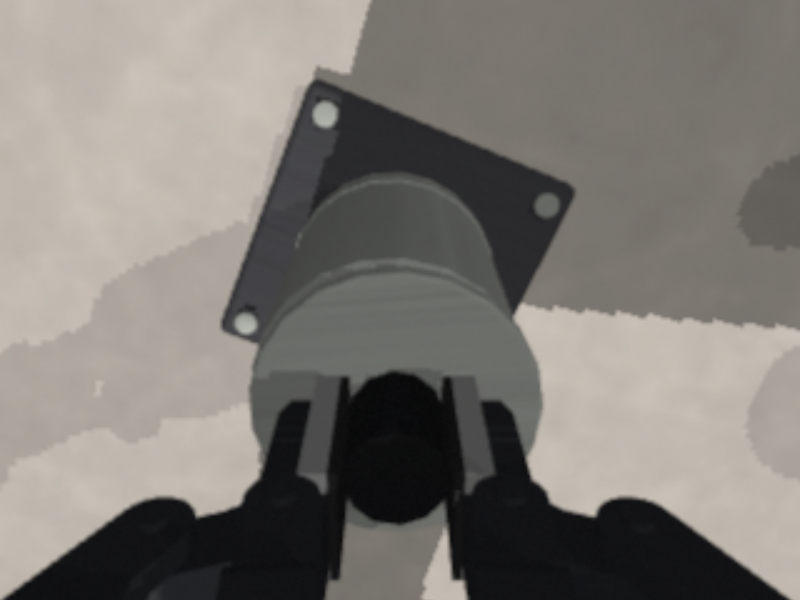

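The lid is centred over the tube at crop position (396,390), with its plug in the mouth. I lower the last millimetres and release.

>>> carry_out(
  deltas=[
    [0,0,0,2,0],
    [0,0,0,3,0],
    [0,0,0,4,0],
    [0,0,0,5,0],
    [0,0,0,5,0],
  ],
)

```text
t: 7.7
tool_pos: [0.536, 0.1995, 0.1318]
tool_rot: [3.107, 0.465, -0.0]
ft_force: [-1.1, 0.0, -1.4]
gripper_width: 0.0195
gripper_force: 59.1
```

>>> carry_out(
  deltas=[
    [35,0,0,0,0],
    [50,0,0,0,0],
    [50,0,0,0,0],
    [50,0,0,0,0],
    [50,0,0,0,0],
  ],
)

```text
t: 8.12
tool_pos: [0.5363, 0.1995, 0.1322]
tool_rot: [-3.107, -0.464, -0.001]
ft_force: [0.0, -0.1, -0.2]
gripper_width: 0.0499
gripper_force: 0.0
```

>>> carry_out(
  deltas=[
    [50,0,0,-30,0],
    [50,0,0,-70,0],
    [50,0,0,-110,0],
    [50,0,0,-130,0],
    [50,0,0,-130,0],
  ],
)

```text
t: 8.53
tool_pos: [0.5398, 0.2004, 0.2696]
tool_rot: [-3.106, -0.465, -0.022]
ft_force: [0.8, 0.3, -0.3]
gripper_width: 0.0495
gripper_force: 0.0
```

```bash
python3 - <<'E'
from h import *
s=read_state();f=grab_frame("wrist");P=toolT(s);T=P@np.array(f["T_tool_cam"]);print(s["tool_pos"],P[:3,:3].round(3).tolist(),s["joints"])
print("pred knob px",proj(f,[.5298,.1975,.132],T))
a=f["color"][150:390,180:380];b=grab_frame("side")["color"];b2=b[235:325,240:340];b3=b[150:240,240:340]
cv2.imwrite("pics/w6.png",np.hstack([cv2.resize(a,(500,600)),np.vstack([cv2.resize(x,(300,300)) for x in(b2,b3)])]))
E
```

```text
[0.53981867 0.20037083 0.26959247] [[0.956, 0.293, 0.013], [0.293, -0.956, 0.003], [0.014, 0.001, -1.0]] [2.05131805e-01 1.85030892e-01 1.52612662e+00 3.69980539e-05
 1.41669721e+00 1.47899987e+00]
pred knob px [277.41400942 209.10214557]
```

View pics/w6.png

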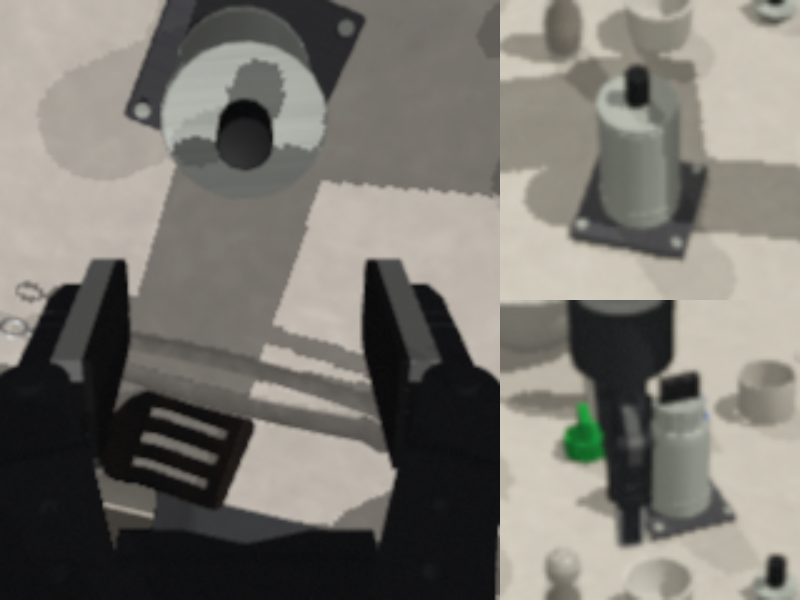

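The lid sits flat on the open canister, with its knob at wrist pixel (278,204). The side view, lower right, shows the black wing cap on the closed canister, with the green look-alike to its left. I move over to the cap.

>>> carry_out(
  deltas=[
    [60,-17,36,0,0],
    [60,-34,72,0,0],
    [60,-51,108,0,0],
    [60,-68,144,0,0],
    [60,-85,180,0,0],
  ],
)

```text
t: 9.05
tool_pos: [0.5053, 0.0013, 0.2593]
tool_rot: [-3.105, -0.466, 0.007]
ft_force: [0.7, 0.4, 0.4]
gripper_width: 0.0599
gripper_force: 0.0
```

>>> carry_out(
  deltas=[
    [60,-17,36,0,0],
    [60,-34,72,0,0],
    [60,-51,108,0,0],
    [60,-68,144,0,0],
    [60,-80,170,0,0],
  ],
)

```text
t: 9.47
tool_pos: [0.4785, -0.1858, 0.2594]
tool_rot: [-3.105, -0.461, 0.006]
ft_force: [0.9, -0.0, 0.8]
gripper_width: 0.0602
gripper_force: 0.0
```

>>> carry_out(
  deltas=[
    [70,0,0,0,0],
    [70,0,0,0,0],
    [70,0,0,0,0],
    [70,0,0,0,0],
    [70,0,0,0,0],
  ],
)

```text
t: 9.88
tool_pos: [0.4806, -0.182, 0.2613]
tool_rot: [-3.106, -0.468, 0.001]
ft_force: [0.2, -0.5, -0.5]
gripper_width: 0.0704
gripper_force: 0.0
```

```bash
python3 - <<'E'
from h import *
s=read_state();f=grab_frame("wrist");P=toolT(s);T=P@np.array(f["T_tool_cam"]);print(s["t"],s["tool_pos"],P[:3,:3].round(3).tolist(),s["joints"])
cv2.imwrite("pics/w7.png",f["color"])
for d in trace(f,"wing_cap"):
  print(d["conf"],d["box"])
E
```

```text
9.8833 [ 0.48059122 -0.18198626  0.26131292] [[0.956, 0.294, -0.001], [0.294, -0.956, 0.001], [-0.001, -0.001, -1.0]] [-5.30659734e-01  6.77995705e-02  1.67462374e+00  2.39214258e-04
  1.40055989e+00  7.41252460e-01]
0.91 [402.0, 127.9, 450.0, 175.6]
0.71 [403.6, 6.4, 468.3, 59.8]
0.66 [295.2, 99.3, 354.9, 167.0]
```

View pics/w7.png

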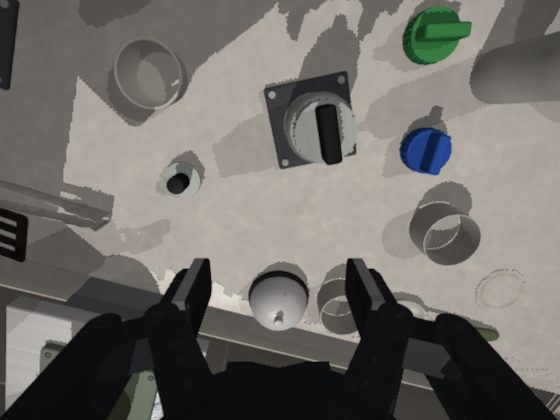

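Three caps show: green (435,35), blue (427,150), and the black-winged one at (328,133) standing on the closed canister's base plate. The black one is the target because it is steel with a black wing and sits on the canister. The picture itself is a close view, so it confirms this. I fit the wing's pose by silhouette.

```bash
cat >> h.py <<'E'
from scipy.optimize import minimize
def wingfit(f,T,win,x0,z0=.1,thr=45):
    l,t,r,b=win;g=cv2.cvtColor(f["color"],6);m=np.zeros(g.shape,np.uint8)
    m[t:b,l:r]=g[t:b,l:r]<thr
    k,lb,st,ce=cv2.connectedComponentsWithStats(m);m=(lb==1+st[1:,4].argmax()).astype(np.uint8)
    dt=m*1.
    big=cv2.resize(m,None,fx=4,fy=4,interpolation=0)
    def cost(p):
        c,s_=np.cos(p[2]),np.sin(p[2]);q=[]
        for a in(-.023,.023):
            for bb in(-.007,.007):
                for z in(.024,.05): q.append(proj(f,[p[0]+c*a-s_*bb,p[1]+s_*a+c*bb,z0+z],T))
        h=np.zeros(big.shape,np.uint8);cv2.fillConvexPoly(h,np.round(cv2.convexHull((np.array(q,np.float32)+.5)*4)).astype(int),1)
        return 1-(h&big).sum()/max(1,(h|big).sum())
    best=None
    for y0 in np.arange(0,np.pi,np.pi/6):
        r=minimize(cost,[*x0,y0],method="Nelder-Mead",options=dict(initial_simplex=np.array([*x0,y0])+np.array([[0,0,0],[.01,0,0],[0,.01,0],[0,0,.3]])))
        if best is None or r.fun<best.fun:best=r
    return best,m
E
python3 - <<'E'
from h import *
s=read_state();f=grab_frame("wrist");P=toolT(s);T=P@np.array(f["T_tool_cam"])
b,m=wingfit(f,T,(305,95,350,172),ray(f,328,133,.14,T)[:2]);print(b.x,np.degrees(b.x[2]),b.fun,m.sum())
M["sk"]=[(.027,.1),(.027,.124)]
d=b.x
print("delta tool",P[:3,:3].T@(np.r_[d[:2],.145]-s["tool_pos"])*1000)
w=[np.cos(d[2]),np.sin(d[2]),0];print("wing axis in tool deg",np.degrees(np.arctan2(*(P[:3,:3].T@w)[[1,0]])))
print([ (c,ray(f,*c,.008,T).round(4)) for c in ((265,88),(347,71),(279,168),(357,153))])
E
```

```text
[ 0.54788789 -0.20385785  0.51701118] 29.62255881778468 0.14388894099990623 1141
delta tool [ 57.74698687  40.43219768 116.78843349]
wing axis in tool deg -12.50462605256875
[((265, 88), array([ 0.5691, -0.1391,  0.008 ])), ((347, 71), array([ 0.6148, -0.2248,  0.008 ])), ((279, 168), array([ 0.4824, -0.1833,  0.008 ])), ((357, 153), array([ 0.5298, -0.2718,  0.008 ]))]
```

>>> carry_out(
  deltas=[
    [70,20,13,0,-5],
    [70,40,27,0,-10],
    [70,58,40,30,-12.5],
    [70,58,40,55,-12.5],
    [70,58,40,55,-12.5],
  ],
)

```text
t: 10.45
tool_pos: [0.5454, -0.2026, 0.201]
tool_rot: [-3.03, -0.8, 0.013]
ft_force: [-1.2, 0.4, -0.8]
gripper_width: 0.0698
gripper_force: 0.0
```

```bash
python3 - <<'E'
from h import *
s=read_state();f=grab_frame("wrist");P=toolT(s);T=P@np.array(f["T_tool_cam"]);print(s["tool_pos"])
cv2.imwrite("pics/w8.png",f["color"])
u=proj(f,[.5479,-.2039,.14],T).astype(int);print(u)
b,m=wingfit(f,T,(u[0]-45,u[1]-50,u[0]+45,u[1]+60),[.548,-.204]);d=b.x;print(d,np.degrees(d[2]),b.fun,m.sum(),cv2.boundingRect(m))
print("delta tool",P[:3,:3].T@(np.r_[d[:2],.145]-s["tool_pos"])*1000)
w=[np.cos(d[2]),np.sin(d[2]),0];print("wing axis in tool deg",np.degrees(np.arctan2(*(P[:3,:3].T@w)[[1,0]])))
E
```

```text
[ 0.54535321 -0.20260505  0.20096133]
[282 228]
[ 0.54732876 -0.20403676  0.48532061] 27.80682260658885 0.14480712166172105 1441 (272, 191, 23, 73)
delta tool [ 1.3405508   2.75931784 55.9304205 ]
wing axis in tool deg 1.755824341857124
```

View pics/w8.png

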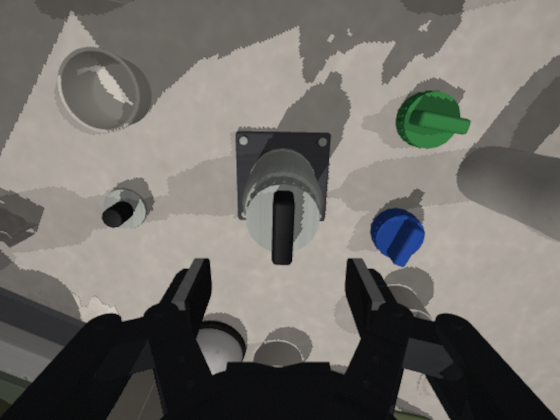

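The black wing at (283,228) is aligned between the fingers. I descend and grip it.

>>> carry_out(
  deltas=[
    [50,1,1,15,1],
    [40,1,1,35,1],
    [40,1,1,50,1],
    [40,1,1,54,1],
    [40,1,1,54,1],
  ],
)

```text
t: 10.92
tool_pos: [0.5487, -0.2046, 0.1532]
tool_rot: [-3.044, -0.774, 0.001]
ft_force: [-0.2, -0.7, 0.1]
gripper_width: 0.0399
gripper_force: 0.0
```

>>> carry_out(
  deltas=[
    [0,0,0,0,0],
    [0,0,0,0,0],
    [0,0,0,0,0],
    [0,0,0,0,0],
    [0,0,0,0,0],
  ],
)

```text
t: 11.33
tool_pos: [0.5502, -0.2056, 0.1552]
tool_rot: [3.043, 0.773, 0.004]
ft_force: [-0.6, 1.5, 5.1]
gripper_width: 0.0125
gripper_force: 59.5
```

```bash
python3 - <<'E'
from h import *
s=read_state();print({k:np.round(s[k],3) for k in("tool_pos","tool_rot","joints","ft_force","ft_torque","gripper_width","gripper_force")})
E
```

```text
{'tool_pos': array([ 0.55 , -0.206,  0.155]), 'tool_rot': array([3.043, 0.773, 0.004]), 'joints': array([-0.505,  0.323,  1.603,  0.   ,  1.213,  0.568]), 'ft_force': array([-0.632,  1.461,  5.07 ]), 'ft_torque': array([ 0.248,  0.298, -0.038]), 'gripper_width': np.float64(0.013), 'gripper_force': np.float64(59.465)}
```

The grip is about 9 mm high, so I re-grip lower.

>>> carry_out(
  deltas=[
    [35,0,0,0,0],
    [35,0,0,0,0],
    [35,0,0,4,0],
    [35,0,0,7,0],
    [35,0,0,7,0],
  ],
)

```text
t: 11.75
tool_pos: [0.5483, -0.2047, 0.1445]
tool_rot: [-3.043, -0.773, 0.003]
ft_force: [0.3, 0.2, 0.2]
gripper_width: 0.0349
gripper_force: 0.0
```

>>> carry_out(
  deltas=[
    [0,0,0,0,0],
    [0,0,0,0,0],
    [0,0,0,0,0],
    [0,0,0,0,0],
    [0,0,0,0,0],
  ],
)

```text
t: 12.17
tool_pos: [0.549, -0.2049, 0.1457]
tool_rot: [-3.044, -0.773, 0.001]
ft_force: [-0.8, -0.2, -1.9]
gripper_width: 0.0126
gripper_force: 59.4
```

```bash
python3 - <<'E'
from h import *
s=read_state();print({k:np.round(s[k],3) for k in("tool_pos","tool_rot","joints","ft_force","ft_torque","gripper_width","gripper_force")})
E
```

```text
{'tool_pos': array([ 0.549, -0.205,  0.146]), 'tool_rot': array([-3.044e+00, -7.730e-01,  1.000e-03]), 'joints': array([-0.505,  0.333,  1.611,  0.   ,  1.199,  0.568]), 'ft_force': array([-0.755, -0.231, -1.887]), 'ft_torque': array([0.094, 0.049, 0.016]), 'gripper_width': np.float64(0.013), 'gripper_force': np.float64(59.417)}
```

>>> carry_out(
  deltas=[
    [0,0,0,0,-3],
    [0,0,0,0,-6],
    [0,0,0,0,-9],
    [0,0,0,0,-12],
    [0,0,0,0,-14],
  ],
)

```text
t: 12.58
tool_pos: [0.5483, -0.2043, 0.1457]
tool_rot: [-2.926, -1.136, 0.001]
ft_force: [-1.2, 2.3, 1.5]
gripper_width: 0.0129
gripper_force: 63.4
```

```bash
python3 - <<'E'
from h import *
s=read_state();print({k:np.round(s[k],3) for k in("tool_pos","tool_rot","joints","tau","ft_force","ft_torque","gripper_width","gripper_force")})
E
```

```text
{'tool_pos': array([ 0.548, -0.204,  0.146]), 'tool_rot': array([-2.926e+00, -1.136e+00,  1.000e-03]), 'joints': array([-5.050e-01,  3.330e-01,  1.611e+00,  1.000e-03,  1.201e+00,
        3.240e-01]), 'tau': array([  0.569, -40.908, -27.764,  -0.592,  -0.927,  -0.918]), 'ft_force': array([-1.212,  2.314,  1.45 ]), 'ft_torque': array([ 0.343,  0.445, -1.16 ]), 'gripper_width': np.float64(0.013), 'gripper_force': np.float64(63.433)}
```

Turning this way builds up −1.2 N·m at 14°, so it is the stop. I try the other way.

>>> carry_out(
  deltas=[
    [0,0,0,0,6],
    [0,0,0,0,12],
    [0,0,0,0,18],
    [0,0,0,0,24],
    [0,0,0,0,29],
  ],
)

```text
t: 13.0
tool_pos: [0.5492, -0.2052, 0.146]
tool_rot: [3.121, 0.362, 0.0]
ft_force: [-0.1, 0.8, -0.4]
gripper_width: 0.0131
gripper_force: 59.4
```

```bash
python3 - <<'E'
from h import *
s=read_state();print({k:np.round(s[k],3) for k in("tool_pos","tool_rot","joints","ft_force","ft_torque","gripper_width","gripper_force")})
E
```

```text
{'tool_pos': array([ 0.549, -0.205,  0.146]), 'tool_rot': array([3.121, 0.362, 0.   ]), 'joints': array([-0.505,  0.333,  1.61 , -0.   ,  1.198,  0.835]), 'ft_force': array([-0.13 ,  0.828, -0.411]), 'ft_torque': array([ 0.013,  0.048, -0.025]), 'gripper_width': np.float64(0.013), 'gripper_force': np.float64(59.391)}
```

This way it turns freely at +15°, so I continue to about 65° and check the torque.

>>> carry_out(
  deltas=[
    [0,0,0,0,6],
    [0,0,0,0,12],
    [0,0,0,0,18],
    [0,0,0,0,24],
    [0,0,0,0,30],
  ],
)

```text
t: 13.42
tool_pos: [0.5492, -0.2052, 0.1459]
tool_rot: [3.108, -0.459, 0.0]
ft_force: [0.2, -0.2, -1.0]
gripper_width: 0.0129
gripper_force: 59.4
```

>>> carry_out(
  deltas=[
    [0,0,0,0,6],
    [0,0,0,0,12],
    [0,0,0,0,18],
    [0,0,0,0,20],
    [0,0,0,0,20],
  ],
)

```text
t: 13.83
tool_pos: [0.5492, -0.2052, 0.1459]
tool_rot: [2.983, -0.984, 0.0]
ft_force: [-0.1, 1.1, -1.3]
gripper_width: 0.0127
gripper_force: 59.4
```

```bash
python3 - <<'E'
from h import *
s=read_state();print({k:np.round(s[k],3) for k in("tool_pos","tool_rot","joints","ft_force","ft_torque","gripper_width","gripper_force")})
E
```

```text
{'tool_pos': array([ 0.549, -0.205,  0.146]), 'tool_rot': array([ 2.983, -0.984,  0.   ]), 'joints': array([-0.505,  0.333,  1.61 , -0.   ,  1.198,  1.703]), 'ft_force': array([-0.08 ,  1.105, -1.28 ]), 'ft_torque': array([ 0.004,  0.02 , -0.013]), 'gripper_width': np.float64(0.013), 'gripper_force': np.float64(59.392)}
```

Turned 65° with no torque. I lift gently first.

>>> carry_out(
  deltas=[
    [0,0,0,-2,0],
    [0,0,0,-4,0],
    [0,0,0,-6,0],
    [0,0,0,-8,0],
    [0,0,0,-10,0],
  ],
)

```text
t: 14.25
tool_pos: [0.5493, -0.2052, 0.1564]
tool_rot: [2.984, -0.983, 0.0]
ft_force: [-0.2, 0.0, -1.7]
gripper_width: 0.0126
gripper_force: 59.4
```

>>> carry_out(
  deltas=[
    [0,0,0,-8,0],
    [0,0,0,-16,0],
    [0,0,0,-26,0],
    [0,0,0,-36,0],
    [0,0,0,-45,0],
  ],
)

```text
t: 14.67
tool_pos: [0.5497, -0.2054, 0.2029]
tool_rot: [2.983, -0.984, 0.003]
ft_force: [-0.1, 0.5, -1.4]
gripper_width: 0.013
gripper_force: 59.4
```

>>> carry_out(
  deltas=[
    [0,0,0,-5,0],
    [0,0,0,-5,0],
    [0,0,0,-5,0],
    [0,0,0,-5,0],
    [0,0,0,-5,0],
  ],
)

```text
t: 15.08
tool_pos: [0.5487, -0.2048, 0.2051]
tool_rot: [-2.983, 0.984, 0.003]
ft_force: [0.1, -0.2, -1.1]
gripper_width: 0.013
gripper_force: 59.4
```

```bash
python3 - <<'E'
from h import *
s=read_state();f=grab_frame("wrist");P=toolT(s);T=P@np.array(f["T_tool_cam"])
print({k:np.round(s[k],3) for k in("tool_pos","qvel","ft_force","gripper_width","gripper_force")})
for d in trace(f,"wing_cap"):print("wrist",round(d["conf"],2),np.round(d["box"]))
print("pred skirt ctr px",proj(f,P[:3,3]+P[:3,:3]@[0,0,.021],T),"if left on canister",proj(f,[.549,-.205,.124],T))
for k in("scene","side"):
  F=grab_frame(k)
  for n in("wing_cap","large_lid"):
    for d in trace(F,n)[:3]:print(k,n,round(d["conf"],2),np.round(d["box"]))
  print(k,"exp cap in hand",proj(F,[.549,-.205,s["tool_pos"][2]-.03]),"exp lid knob",proj(F,[.53,.1975,.132]))
  print("knob dark",[ (lambda q:F["color"][int(q[1]),int(q[0])])(proj(F,[.53,.1975,.12]))])
E
```

```text
{'tool_pos': array([ 0.549, -0.205,  0.205]), 'qvel': array([-0.   ,  0.003, -0.   , -0.001, -0.001, -0.   ]), 'ft_force': array([ 0.106, -0.229, -1.103]), 'gripper_width': np.float64(0.013), 'gripper_force': np.float64(59.398)}
wrist 0.75 [360.  60. 422. 118.]
wrist 0.68 [250.   1. 304.  50.]
wrist 0.58 [231. 204. 327. 328.]
pred skirt ctr px [276.24170842 261.7363056 ] if left on canister [276.60037066 219.64473114]
scene wing_cap 0.84 [332. 178. 350. 200.]
scene wing_cap 0.59 [311. 152. 330. 176.]
scene wing_cap 0.48 [296. 172. 311. 189.]
scene large_lid 0.77 [218. 246. 251. 271.]
scene exp cap in hand [321.08611909 164.66248188] exp lid knob [232.35924539 251.81316482]
knob dark [array([42, 43, 43], dtype=uint8)]
side wing_cap 0.78 [288. 155. 306. 173.]
side wing_cap 0.74 [260. 183. 275. 203.]
side wing_cap 0.7 [279. 350. 311. 387.]
side large_lid 0.59 [273. 254. 297. 275.]
side exp cap in hand [299.16197537 165.52391298] exp lid knob [286.04033479 256.75337444]
knob dark [array([25, 27, 26], dtype=uint8)]
```

```bash
python3 -c "
from rig import *
print(job_done())"
```

```text
the job is handed in; nothing more can be done
None
```

Both changeover steps are done and the job is handed in: the large lid sits flat in the open canister and is let go, and the wing cap (left-handed thread) is off and held still about 60 mm above its canister.

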